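# Put the slotted weights back in their own stands

### The arm

A 7-joint arm with a two-finger parallel gripper is mounted at the origin on the work surface. World frame = base frame: x ahead of the robot, y to its left, z up, the work surface at z = 0. Lengths are in m, angles in degrees, forces in N, time in s.
With the tool pointing down it reaches from about 0.425 to 0.875 m from the base axis. Payload 4.7 kg.
Tool frame: the origin (TCP) lies midway between the tips of the shut fingers; the grasp point (between the pads) lies 19 mm behind it (env.grip_point_offset is the distance from the TCP to the grasp point, in m); z points along the fingers, y is the line along which they close (so a half turn about z gives the same grasp; the last joint's range is limited). The gripper opens to 87 mm and grips with 3 to 60 N. Pads are 19 mm wide; open, the fingers measure 117 mm over their backs; the gripper's body (75 mm by 190 mm) begins 51 mm behind the grasp point.
Start: joints at [-63.077, 18.392, -4.016, 83.108, 1.295, 78.541, -3.26], TCP at [0.286, 0.584, 0.223] pointing down, gripper open.
Joint ranges: [-163.93, 163.93], [-17.29, 119.83], [-79.2, 71.16], [3.27, 140.29], [-89.18, 269.18], [5.43, 117.66], [-154.24, 154.24]. Speed limits (degrees/s): [147.25, 147.25, 180, 180, 180, 180, 180].

### API

Orientations are given as [roll, pitch, yaw] about the fixed x, y, z axes, in that order (R = Rz(yaw) Ry(pitch) Rx(roll)).
In Python, from cell import env gives the robot as it stands.
- The arm moves only by the shell command python3 -m jog 'ROWS' [FORCE]. ROWS is JSON, a list of rows, each a list of 7 numbers: the shift along the tool's x, y, z in m, then the turn, a rotation vector about the tool's x, y, z in rad, then the finger opening in m, from 0 to 0.087. A call has 1 to 12 rows; each row shifts and turns the commanded pose from where the row before left it, along the tool's axes as they then stand; what a row does not reach is not made up. A row lasts 1/12 s, in which the tool goes at most 41.7 mm and 7.16 degrees, less where a joint would pass 70% of its speed; a pose out of reach is approached as far as the arm can. A call is refused whole if a number of a shift passes 0.0417 or a number of a turn 0.125, either way. A call with a gripper value outside its range is refused whole. The fingers move at their own pace and stop on an object; FORCE is the grip in N (left out, the last holds). Time passes only in rows, so rows that do not move let the fingers close. It gives the time, the measured TCP pose, the force, the opening and the grip force at its end, in the units of the state.
- env.get_obs(): the state, without advancing time (a new reading comes with each control period).
- env.read_camera(name): name is "scene" or "top"; returns the picture (420x560x3 uint8, blue, green, red); there is no depth.
- env.get_calibration(name): a dict with "fov_y" (degrees; the focal length in pixels is half the picture's height over the tangent of half this angle, whatever the lens; pixels are square), "cx", "cy" (the principal point, pixels), "k1" (the pictures are not rectified: a ray, as slopes to the right and down, at radius r is drawn at 1 + k1 r^2 times it, then the intrinsics apply), "pose" (4x4, takes a point from camera to world coordinates). Camera axes: x right, y up, looking along -z (the intrinsics and any distortion apply to the point x, -y, -z); pixel columns grow to the right and rows downward; lengths in m; the calibration is good to about 2 mm. A picture is of the moment at which its call begins. get_calibration takes no time and is no camera call.
- env.sign_off(): hands the job in; it is judged then, once.
The state is a dict: "time_s": time; "qpos": joint angles; "joint_velocities": joint speeds; "effort": joint torques, N m; "tool_pos": TCP position; "tool_rot": TCP orientation; "force": force on the tool from outside, world axes, zero at the start; "wrist_torque": the same for the moment, N m; "grip_width": finger opening in m; "grasp_force": force on a finger pad.
Only numpy, scipy, OpenCV 4.12 (cv2) and the standard library are available. Lean on these libraries where they do the work, as an engineer would, in place of code of your own. Each camera call takes 0.05 s, during which the arm holds its last target. There are 200 camera calls.

### The job

The three upright slotted weight discs are all in each other's stands: move them so that each stands fully down in its own groove, the large disc in the longest maple stand, the medium disc in the middle-length one and the small disc in the shortest. The empty groove in the blue block is free for parking a disc meanwhile. Keep the discs upright and lower them into the grooves instead of dropping them, and leave the brass weight, the counterweight and the caliper where they are.

Things in the scene. Friction and masses are not known exactly. Their poses are not given: they have to be found in the camera images.
- disc_large: large chrome slotted weight disc, diameter 92 mm, 14 mm thick, about 0.72 kg, upright in a groove. Origin: disc centre; y is its axis (level, across the groove), x and z lie in its plane. Seated in any groove its centre is 60.8 mm above the cradle's underside, its top 107 mm; the cheeks reach 42 mm, so the upper 65 mm is free to pinch from above.
- disc_medium: medium chrome slotted weight disc, diameter 78 mm, 14 mm thick, about 0.52 kg, upright in a groove. Origin: disc centre; y is its axis (level, across the groove), x and z lie in its plane. Seated in any groove its centre is 53.0 mm above the cradle's underside, its top 92 mm; the cheeks reach 42 mm, so the upper 50 mm is free to pinch from above.
- disc_small: small chrome slotted weight disc, diameter 64 mm, 14 mm thick, about 0.35 kg, upright in a groove. Origin: disc centre; y is its axis (level, across the groove), x and z lie in its plane. Seated in any groove its centre is 45.3 mm above the cradle's underside, its top 77 mm; the cheeks reach 42 mm, so the upper 35 mm is free to pinch from above.
- stand_long: the longest maple stand, 120 mm long: the large disc's own; fixed on the granite (top z 0.05), 56 mm wide, 42 high. Groove along its whole length: 16.5 mm wide, flaring to 32.5 over the top 10 mm; its bottom is a shallow lengthwise V (25 degrees), lowest at mid-length, 10 mm above the underside, where a disc settles. Origin: centre of underside; x along groove, y across, z up.
- stand_middle: the middle-length maple stand, 95 mm long: the medium disc's own; fixed on the granite (top z 0.05), 56 mm wide, 42 high. Groove along its whole length: 16.5 mm wide, flaring to 32.5 over the top 10 mm; its bottom is a shallow lengthwise V (25 degrees), lowest at mid-length, 10 mm above the underside, where a disc settles. Origin: centre of underside; x along groove, y across, z up.
- stand_short: the shortest maple stand, 70 mm long: the small disc's own; fixed on the granite (top z 0.05), 56 mm wide, 42 high. Groove along its whole length: 16.5 mm wide, flaring to 32.5 over the top 10 mm; its bottom is a shallow lengthwise V (25 degrees), lowest at mid-length, 10 mm above the underside, where a disc settles. Origin: centre of underside; x along groove, y across, z up.
- blue_block: blue anodised aluminium calibration block, 95 mm long, empty at the start; fixed on the granite (top z 0.05), 56 mm wide, 42 high. Groove along its whole length: 16.5 mm wide, flaring to 32.5 over the top 10 mm; its bottom is a shallow lengthwise V (25 degrees), lowest at mid-length, 10 mm above the underside, where a disc settles. Origin: centre of underside; x along groove, y across, z up.
- brass_weight: bystander: brass weight with a hook on top, 44 mm diameter, 96 mm high over the hook, loose; origin at the centre of its underside, z up
- counterweight: bystander: squat grey cast-iron counterweight, 70 mm diameter, 46 mm high, loose; origin at the centre of its underside, z up
- caliper: bystander: steel vernier caliper lying flat, 230 mm long, up to 12 mm thick, loose; origin on the underside at mid-length, x along the beam, away from the jaws

How it is judged (in metres and radians):
At the end, for the whole second after the job is handed in: Each disc stands at rest in its own stand (large in longest, medium in middle-length, small in shortest): its centre within 12 mm of the stand's centre seen from above and within 6 mm of its seated height, its axis within 0.25 rad of across the groove, level (horizontal distance between disc_large and stand_long below 0.012 m and z of disc_large in the frame of stand_long between 0.0548 and 0.0668 m and angle between the y axis of disc_large and the y axis of stand_long, either way round below 0.25 rad and linear speed of each of disc_large, disc_medium, disc_small below 0.02 m/s and angular speed of each of disc_large, disc_medium, disc_small below 0.3 rad/s and horizontal distance between disc_medium and stand_middle below 0.012 m and z of disc_medium in the frame of stand_middle between 0.047 and 0.059 m and angle between the y axis of disc_medium and the y axis of stand_middle, either way round below 0.25 rad and horizontal distance between disc_small and stand_short below 0.012 m and z of disc_small in the frame of stand_short between 0.0393 and 0.0513 m and angle between the y axis of disc_small and the y axis of stand_short, either way round below 0.25 rad); the robot touches nothing.
It fails at once if a disc is laid down or falls over (more than 35 degrees from upright) ((angle between disc_large's own y axis and vertical below 0.96 rad or angle between disc_large's own y axis and vertical above 2.18 rad) or (angle between disc_medium's own y axis and vertical below 0.96 rad or angle between disc_medium's own y axis and vertical above 2.18 rad) or (angle between disc_small's own y axis and vertical below 0.96 rad or angle between disc_small's own y axis and vertical above 2.18 rad)).
It fails at once if a disc is let go more than 20 mm above its seated height (dropped) ((height (world z) of disc_large above 0.1308 m and contact force between the fingers and disc_large below 0.05 N) or (height (world z) of disc_medium above 0.123 m and contact force between the fingers and disc_medium below 0.05 N) or (height (world z) of disc_small above 0.1153 m and contact force between the fingers and disc_small below 0.05 N)).
It fails at once if the brass weight, the counterweight or the caliper is moved more than 15 mm (distance of any of brass_weight, counterweight, caliper from where it was at the start of the episode above 0.015 m).
It also fails if it takes over 98 s, if anything falls off the work surface, if the arm or the gripper's body presses on something with over 40 N, if the wrist force passes 120 N, or if a joint passes its speed limit or range.

## Working session

There is one attempt and no reset: what is moved stays moved. The work goes in short steps, Python scripts to look and compute and a shell command to move; the robot and the scene stay as the last step left them, time stands still between calls to the robot, and variables do not carry over. Pictures are saved under pics/ and viewed, at most 14 in all, crops included, and the job is handed in when it is done.

```bash
mkdir -p pics; python3 - <<'E'
from cell import env
import cv2
for n in("scene","top"):
    cv2.imwrite(f"pics/{n}0.png",env.read_camera(n)); print(n,env.get_calibration(n))
o=env.get_obs(); print(o["tool_pos"],o["tool_rot"],o["time_s"],o["grip_width"],env.grip_point_offset)
E
```

```text
scene {'fov_y': 49.43560630129074, 'cx': 277.49313818104906, 'cy': 202.73026419401208, 'k1': -0.11916765547701753, 'pose': array([[-0.42989856, -0.73303314,  0.52711445,  0.96697686],
       [ 0.90282502, -0.34273175,  0.25969585,  0.19240193],
       [-0.0097068 ,  0.58753498,  0.80914055,  0.76525419],
       [ 0.        ,  0.        ,  0.        ,  1.        ]])}
top {'fov_y': 45.24889205821489, 'cx': 284.7089080540954, 'cy': 219.40226936728666, 'k1': -0.08406668484762822, 'pose': array([[-1.49671194e-02,  9.93175950e-01, -1.15661223e-01,
         4.43006663e-01],
       [-9.99885097e-01, -1.51446825e-02, -6.56527608e-04,
         1.27460918e-02],
       [-2.40369993e-03,  1.15638107e-01,  9.93288503e-01,
         1.07805437e+00],
       [ 0.00000000e+00,  0.00000000e+00,  0.00000000e+00,
         1.00000000e+00]])}
[0.2859199  0.58318749 0.22157727] [-1.79902243e+02  5.36394999e-03  1.53890456e+02] 0.1 0.08748114913242941 0.0187
```

View pics/top0.png

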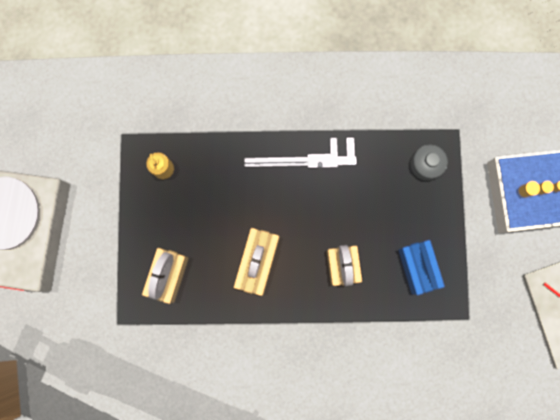

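View pics/scene0.png

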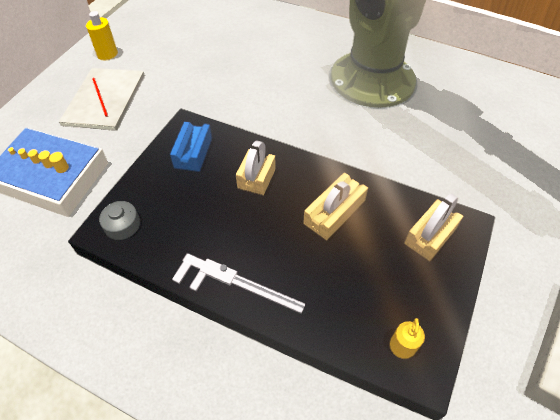

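The top view shows, from left to right: the middle stand with the large disc (165,275), the long stand with the small disc (257,262), the short stand with the medium disc (345,266), and the empty blue block (422,267). The bystanders sit along the far edge, and the scene view agrees with all of this. I'll fit the box outlines in both cameras.

```bash
cat > v.py <<'E'
import numpy as np, cv2
from cell import env
from scipy.optimize import minimize
def proj(n,P):
    c=env.get_calibration(n); T=np.linalg.inv(c["pose"]); p=np.atleast_2d(P)@T[:3,:3].T+T[:3,3]
    f=210/np.tan(np.radians(c["fov_y"]/2)); s=np.c_[p[:,0],-p[:,1]]/-p[:,2:]
    s=s*(1+c["k1"]*(s**2).sum(1,keepdims=True)); return s*f+[c["cx"],c["cy"]]
def unproj(n,uv,z):
    from scipy.optimize import fsolve
    return fsolve(lambda q:(proj(n,[q[0],q[1],z])[0]-uv),[.6,0])
def box(x,y,a,L,z0=.05,z1=.092):
    c,s=np.cos(a),np.sin(a)
    return np.array([[x+c*i*L/2-s*j*.028,y+s*i*L/2+c*j*.028,z] for i in(-1,1) for j in(-1,1) for z in(z0,z1)])
def hullmask(pts,S=4):
    m=np.zeros((420*S,560*S),np.uint8)
    h=cv2.convexHull(((np.float32(pts)+.5)*S*16-8).astype(np.int32))
    cv2.fillConvexPoly(m,h,255,shift=4); return m
E
cat > fit.py <<'E'
from v import *
ims={n:env.read_camera(n) for n in("top","scene")}
seeds={"middle":(165,275,.095),"long":(257,262,.12),"short":(345,266,.07),"blue":(422,267,.095)}
for k,(u,v,L) in seeds.items():
    x0,y0=unproj("top",(u,v),.08); res={}; ms={}
    for n,im in ims.items():
        hsv=cv2.cvtColor(im,cv2.COLOR_BGR2HSV)
        m=cv2.inRange(hsv,(95,100,35),(125,255,255)) if k=="blue" else cv2.inRange(hsv,(8,60,60),(32,255,255))
        c=proj(n,[x0,y0,.07])[0]; w=np.zeros_like(m); cv2.circle(w,tuple(int(t) for t in c),48,255,-1)
        m&=w; nl,lb,st,_=cv2.connectedComponentsWithStats(m)
        keep=[i for i in range(1,nl) if st[i,4]>25]
        pts=np.argwhere(np.isin(lb,keep))[:,::-1].astype(float)
        corners=np.vstack([pts+d for d in([.5,.5],[-.5,.5],[.5,-.5],[-.5,-.5])])
        ms[n]=hullmask(corners)
    def cost(p,ns): return sum(np.count_nonzero(ms[n]^hullmask(proj(n,box(p[0]/100,p[1]/100,p[2]/10,L))))/16 for n in ns)
    for ns in(["top"],["scene"],["top","scene"]):
        best=min((minimize(cost,[x0*100,y0*100,a],args=(ns,),method="Nelder-Mead",options=dict(initial_simplex=np.array([x0*100,y0*100,a])+np.array([[0,0,0],[1,0,0],[0,1,0],[0,0,1.5]]))) for a in(-6,-3,0,3,6)),key=lambda r:r.fun)
        p=best.x; print(k,ns,np.round([p[0]*10,p[1]*10,np.degrees(p[2]/10)],1),round(best.fun),[np.count_nonzero(ms[n])//16 for n in ns])
E
python3 fit.py
```

```text
middle ['top'] [449.8 255.6 -20.2] 299 [np.int64(1919)]
middle ['scene'] [489.7 244.6  54.6] 2542 [np.int64(4845)]
middle ['top', 'scene'] [453.  253.3 -24.7] 3166 [np.int64(1919), np.int64(4845)]Traceback (most recent call last):
  File "fit.py", line 17, in <module>
    best=min((minimize(cost,[x0*100,y0*100,a],args=(ns,),method="Nelder-Mead",options=dict(initial_simplex=np.array([x0*100,y0*100,a])+np.array([[0,0,0],[1,0,0],[0,1,0],[0,0,1.5]]))) for a in(-6,-3,0,3,6)),key=lambda r:r.fun)
  File "fit.py", line 17, in <genexpr>
    best=min((minimize(cost,[x0*100,y0*100,a],args=(ns,),method="Nelder-Mead",options=dict(initial_simplex=np.array([x0*100,y0*100,a])+np.array([[0,0,0],[1,0,0],[0,1,0],[0,0,1.5]]))) for a in(-6,-3,0,3,6)),key=lambda r:r.fun)
              ~~~~~~~~^^^^^^^^^^^^^^^^^^^^^^^^^^^^^^^^^^^^^^^^^^^^^^^^^^^^^^^^^^^^^^^^^^^^^^^^^^^^^^^^^^^^^^^^^^^^^^^^^^^^^^^^^^^^^^^^^^^^^^^^^^^^^^^^^^^^^^^^^^^^^^^^^^^^^^^^^^^^^^^^
    res = _minimize_neldermead(fun, x0, args, callback, bounds=bounds,
                               **options)
    fsim[j] = func(sim[j])
              ~~~~^^^^^^^^
    fx = function(np.copy(x), *(wrapper_args + args))
  File "fit.py", line 15, in cost
    def cost(p,ns): return sum(np.count_nonzero(ms[n]^hullmask(proj(n,box(p[0]/100,p[1]/100,p[2]/10,L))))/16 for n in ns)
                           ~~~^^^^^^^^^^^^^^^^^^^^^^^^^^^^^^^^^^^^^^^^^^^^^^^^^^^^^^^^^^^^^^^^^^^^^^^^^^^^^^^^^^^^^^^^^^^
  File "fit.py", line 15, in <genexpr>
    def cost(p,ns): return sum(np.count_nonzero(ms[n]^hullmask(proj(n,box(p[0]/100,p[1]/100,p[2]/10,L))))/16 for n in ns)
                                                               ~~~~^^^^^^^^^^^^^^^^^^^^^^^^^^^^^^^^^^^^
  File "v.py", line 5, in proj
    c=env.get_calibration(n); T=np.linalg.inv(c["pose"]); p=np.atleast_2d(P)@T[:3,:3].T+T[:3,3]
ValueError: time passes only in moves, steps and waits
```

```bash
sed -i 's/^def proj/CAL={n:env.get_calibration(n) for n in("top","scene")}\ndef proj/; s/c=env.get_calibration(n); T/c=CAL[n]; T/' v.py
python3 - <<'E'
from v import *
rows=[]
for n in("top","scene"):
    im=cv2.imread(f"pics/{n}0.png"); hsv=cv2.cvtColor(im,cv2.COLOR_BGR2HSV); r=[]
    for u,v in((165,275),(257,262),(345,266),(422,267)):
        x,y=unproj("top",(u,v),.08); c=proj(n,[x,y,.07])[0].astype(int)
        r.append(cv2.resize(im[c[1]-40:c[1]+40,c[0]-50:c[0]+50],None,fx=4,fy=4,interpolation=cv2.INTER_CUBIC)); print(n,c)
        p=hsv[c[1]-40:c[1]+40,c[0]-50:c[0]+50].reshape(-1,3); q=p[p[:,1]>60]; print(np.percentile(q,[5,25,50,75,95],axis=0).astype(int).tolist())
    rows.append(np.hstack(r))
cv2.imwrite("pics/z.png",cv2.resize(np.vstack(rows),(800,320),interpolation=cv2.INTER_AREA))
E
```

```text
top [166 275]
[[16, 69, 96], [17, 82, 144], [18, 98, 216], [24, 108, 254], [26, 115, 255]]
top [257 262]
[[14, 68, 90], [17, 78, 205], [21, 98, 242], [25, 110, 255], [27, 116, 255]]
top [344 266]
[[16, 70, 82], [17, 76, 157], [20, 91, 243], [26, 109, 255], [27, 117, 255]]
top [420 267]
[[106, 96, 81], [107, 153, 135], [107, 164, 175], [108, 167, 216], [110, 170, 231]]
scene [432 230]
[[9, 62, 56], [12, 70, 72], [14, 82, 105], [18, 101, 167], [28, 124, 255]]
scene [334 205]
[[9, 63, 54], [12, 72, 66], [14, 87, 89], [18, 108, 164], [27, 127, 255]]
scene [254 171]
[[8, 62, 52], [12, 70, 60], [17, 85, 87], [19, 119, 161], [108, 127, 255]]
scene [190 146]
[[105, 100, 86], [106, 143, 111], [107, 159, 164], [108, 168, 221], [109, 176, 240]]
```

View pics/z.png

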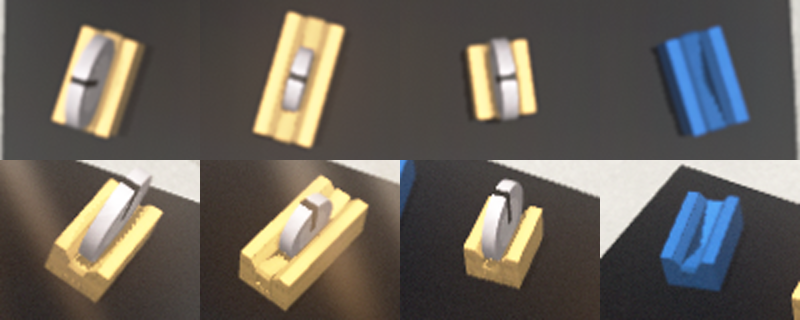

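The crops confirm it: large disc in the middle stand, small in the long one, medium in the short one, blue block empty. The brown glare is spoiling the scene mask, so I'll raise the brightness threshold.

```bash
sed -i 's/(8,60,60)/(8,60,80 if n=="top" else 130)/' fit.py; python3 fit.py
```

```text
middle ['top'] [449.7 255.2 -21.3] 292 [np.int64(1911)]
middle ['scene'] [447.4 253.2 -18.9] 115 [np.int64(2034)]
middle ['top', 'scene'] [448.5 252.9 -19.1] 414 [np.int64(1911), np.int64(2034)]
long ['top'] [475.4  73.4 -16.4] 428 [np.int64(2267)]
long ['scene'] [473.2  70.5 -16.7] 538 [np.int64(2885)]
long ['top', 'scene'] [472.8  70.1 -17. ] 973 [np.int64(2267), np.int64(2885)]
short ['top'] [ 465.5 -104.9    6. ] 215 [np.int64(1328)]
short ['scene'] [ 463.6 -103.     6.6] 54 [np.int64(1379)]
short ['top', 'scene'] [ 463.7 -103.1    6.5] 270 [np.int64(1328), np.int64(1379)]
blue ['top'] [ 459.6 -258.6   16.7] 179 [np.int64(1811)]
blue ['scene'] [ 459.9 -256.3   14.7] 108 [np.int64(1641)]
blue ['top', 'scene'] [ 459.3 -257.    14.6] 296 [np.int64(1811), np.int64(1641)]
```

```bash
cat > plan.py <<'E'
# plan.py x y z yaw : turn about tool z (rad), then shift in turned tool axes (mm)
import sys; from v import *
x,y,z,yw=map(float,sys.argv[1:5]); o=env.get_obs(); r=np.array(o["tool_rot"])
d=(yw-r[2]+180)%360-180; a=np.radians(yw); dx,dy,dz=np.array([x,y,z])-o["tool_pos"]
print("tz",round(-np.radians(d),4),"x %.1f y %.1f z %.1f mm"%tuple(1000*np.array([np.cos(a)*dx+np.sin(a)*dy,np.sin(a)*dx-np.cos(a)*dy,-dz])),"t",o["time_s"],"j7",round(o["qpos"][6],1),"rot",np.round(r,2),"pos",np.round(o["tool_pos"],4),"F",np.round(o["force"],1),"g",round(o["grip_width"],4),round(o["grasp_force"],1))
E
python3 plan.py .4485 .2535 .20 160.5
```

```text
tz -0.1155 x -263.3 y -256.8 z 22.2 mm t 0.3 j7 -3.3 rot [-179.96    0.    153.88] pos [0.2861 0.5835 0.2222] F [-0.6  0.2 -0.3] g 0.0871 0.0
```

```bash
python3 -m jog '[[0,0,0,0,0,-0.1155,0.06],[-0.0293,-0.0285,0.0022,0,0,0,0.06],[-0.0293,-0.0285,0.0025,0,0,0,0.06],[-0.0293,-0.0285,0.0025,0,0,0,0.06],[-0.0293,-0.0285,0.0025,0,0,0,0.06],[-0.0293,-0.0285,0.0025,0,0,0,0.06],[-0.0293,-0.0285,0.0025,0,0,0,0.06],[-0.0293,-0.0285,0.0025,0,0,0,0.06],[-0.0293,-0.0285,0.0025,0,0,0,0.06],[-0.0289,-0.0288,0.0025,0,0,0,0.06],[0,0,0,0,0,0,0.06],[0,0,0,0,0,0,0.06]]'
python3 plan.py .4485 .2535 .108 160.5
python3 - <<'E'
from v import *
im=env.read_camera("scene"); t=env.read_camera("top")
cv2.imwrite("pics/a.png",np.hstack([cv2.resize(im[150:300,350:500],(400,400)),cv2.resize(t[200:350,90:240],(400,400))]))
E
```

```text
time_s: 1.3
tool_pos: [0.4499, 0.2509, 0.2005]
tool_rot: [180.0, 0.0, 160.1]
force: [-0.8, 1.3, 0.4]
grip_width: 0.0597
grasp_force: 0.0
tz -0.0061 x 2.2 y 2.0 z 92.5 mm t 1.3 j7 38.4 rot [1.7999e+02 1.0000e-02 1.6015e+02] pos [0.4499 0.2509 0.2005] F [-0.8  1.3  0.4] g 0.0597 0.0
```

View pics/a.png

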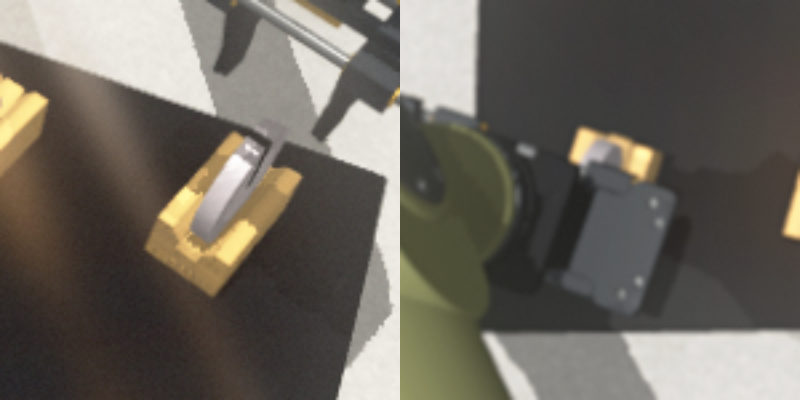

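Scene view: the fingertips are at about (433,177) and (469,202) and appear to straddle the large disc. I'll check that against the projection.

```bash
python3 - <<'E'
from v import *
o=env.get_obs(); p=o["tool_pos"]; a=np.radians(o["tool_rot"][2]); y=np.array([np.sin(a),-np.cos(a),0])
for s in(-.03,-.045,.03,.045): print(s,proj("scene",p+s*y)[0],proj("top",p+s*y)[0])
E
```

```text
-0.03 [440.1719341  175.46654743] [163.21770613 282.31298243]
-0.045 [432.47615107 170.4481587 ] [171.25266583 285.12050513]
0.03 [471.8889606  196.30635373] [131.34524038 271.12390473]
0.045 [480.04326421 201.70700717] [123.44945092 268.33887015]
```

The observed tips match the projection once pad width is allowed for. Descending on the large disc and gripping.

```bash
python3 -m jog '[[0.0022,0.002,0.01,0,0,-0.006,0.06],[0,0,0.03,0,0,0,0.06],[0,0,0.025,0,0,0,0.06],[0,0,0.018,0,0,0,0.06],[0,0,0.0095,0,0,0,0.06],[0,0,0,0,0,0,0.06],[0,0,0,0,0,0,0.06]]' 40
python3 plan.py .4485 .2535 .108 160.5
python3 -m jog '[[0,0,0,0,0,0,0.03],[0,0,0,0,0,0,0.018],[0,0,0,0,0,0,0.018],[0,0,0,0,0,0,0.01],[0,0,0,0,0,0,0.0],[0,0,0,0,0,0,0.0],[0,0,0,0,0,0,0.0],[0,0,0,0,0,0,0.0]]' 40
python3 plan.py .4485 .2535 .108 160.5; python3 -c "from cell import env;print(env.get_obs()['wrist_torque'])"
```

```text
time_s: 1.98
tool_pos: [0.4468, 0.2573, 0.1077]
tool_rot: [-180.0, -0.0, 161.0]
force: [-0.2, 0.9, 0.6]
grip_width: 0.06
grasp_force: 0.0
tz 0.0079 x -2.9 y -3.0 z -0.3 mm t 1.9833 j7 39.1 rot [-1.7998e+02 -2.0000e-02  1.6095e+02] pos [0.4468 0.2573 0.1077] F [-0.2  0.9  0.6] g 0.06 0.0
time_s: 2.65
tool_pos: [0.447, 0.2559, 0.1079]
tool_rot: [-179.9, -0.0, 160.8]
force: [-2.9, -4.0, 0.2]
grip_width: 0.0148
grasp_force: 12.3
tz 0.006 x -2.2 y -1.7 z -0.1 mm t 2.65 j7 39.1 rot [-1.7995e+02 -1.0000e-02  1.6085e+02] pos [0.447  0.2559 0.1079] F [-2.9 -4.   0.2] g 0.0148 12.3
[-1.66424896  0.81010032 -0.00437176]
```

```bash
python3 -m jog '[[0,0,0,0,0,0,0.0],[0,0,0,0,0,0,0.0],[0,0,0,0,0,0,0.0],[0,0,0,0,0,0,0.0]]' 40
python3 plan.py .4485 .2535 .108 160.5
```

```text
time_s: 2.98
tool_pos: [0.4467, 0.2548, 0.1077]
tool_rot: [-179.8, -0.0, 160.8]
force: [-2.2, -5.0, 3.7]
grip_width: 0.0136
grasp_force: 39.9
tz 0.0056 x -2.1 y -0.7 z -0.3 mm t 2.9833 j7 39.1 rot [-1.7984e+02 -4.0000e-02  1.6082e+02] pos [0.4467 0.2548 0.1077] F [-2.2 -5.   3.7] g 0.0136 39.9
```

```bash
python3 -m jog '[[0,0,-0.005,0,0,0,0],[0,0,-0.015,0,0,0,0],[0,0,-0.025,0,0,0,0],[0,0,-0.03,0,0,0,0],[0,0,-0.025,0,0,0,0],[0,0,-0.015,0,0,0,0],[0,0,-0.005,0,0,0,0],[0,0,0,0,0,0,0],[0,0,0,0,0,0,0]]' 40
python3 plan.py .4595 -.2573 .228 195.3
```

```text
time_s: 3.73
tool_pos: [0.4464, 0.2563, 0.2262]
tool_rot: [-179.9, -0.1, 160.9]
force: [0.6, -0.6, -7.3]
grip_width: 0.0136
grasp_force: 39.9
tz -0.601 x 122.8 y -498.8 z -1.8 mm t 3.7333 j7 38.3 rot [-1.7991e+02 -1.0000e-01  1.6086e+02] pos [0.4464 0.2563 0.2262] F [ 0.6 -0.6 -7.3] g 0.0136 39.9
```

```bash
python3 -m jog '[[0,0,0,0,0,-0.05,0],[0,0,0,0,0,-0.1,0],[0,0,0,0,0,-0.1,0],[0,0,0,0,0,-0.1,0],[0,0,0,0,0,-0.1,0],[0,0,0,0,0,-0.1,0],[0,0,0,0,0,-0.05,0],[0.0025,-0.01,0,0,0,0,0],[0.005,-0.02,0,0,0,0,0],[0.0075,-0.03,0,0,0,0,0],[0.0075,-0.03,0,0,0,0,0],[0.0075,-0.03,0,0,0,0,0]]' 40
python3 -m jog '[[0.0075,-0.03,0,0,0,0,0],[0.0075,-0.03,0,0,0,0,0],[0.0075,-0.03,0,0,0,0,0],[0.0075,-0.03,0,0,0,0,0],[0.0075,-0.03,0,0,0,0,0],[0.0075,-0.03,0,0,0,0,0],[0.0075,-0.03,0,0,0,0,0],[0.0075,-0.03,0,0,0,0,0],[0.0075,-0.03,0,0,0,0,0],[0.0075,-0.03,0,0,0,0,0],[0.0075,-0.03,0,0,0,0,0],[0.005,-0.02,0,0,0,0,0]]' 40
python3 -m jog '[[0.0025,-0.01,0,0,0,0,0],[0,0,0,0,0,0,0],[0,0,0,0,0,0,0],[0,0,0,0,0,0,0],[0,0,0,0,0,0,0],[0,0,0,0,0,0,0]]' 40
python3 plan.py .4595 -.2573 .228 195.3
```

```text
time_s: 4.73
tool_pos: [0.4487, 0.1303, 0.2262]
tool_rot: [-180.0, -0.2, -164.9]
force: [1.4, -0.8, -6.4]
grip_width: 0.0137
grasp_force: 39.9
time_s: 5.73
tool_pos: [0.4551, -0.2322, 0.2268]
tool_rot: [-180.0, -0.1, -165.1]
force: [0.3, -0.0, -8.1]
grip_width: 0.0136
grasp_force: 39.9
time_s: 6.23
tool_pos: [0.4576, -0.2371, 0.2276]
tool_rot: [180.0, -0.0, -164.7]
force: [-0.5, -0.1, -7.2]
grip_width: 0.0137
grasp_force: 39.9
tz 0.0004 x 3.5 y -20.0 z -0.4 mm t 6.2333 j7 130.8 rot [ 179.96   -0.   -164.68] pos [ 0.4576 -0.2371  0.2276] F [-0.5 -0.1 -7.2] g 0.0137 39.9
```

```bash
python3 -m jog '[[0.0015,-0.01,0,0,0,0,0],[0.002,-0.01,0,0,0,0,0],[0,0,0.01,0,0,0,0],[0,0,0.02,0,0,0,0],[0,0,0.025,0,0,0,0],[0,0,0.018,0,0,0,0],[0,0,0.01,0,0,0,0],[0,0,0,0,0,0,0],[0,0,0,0,0,0,0],[0,0,0,0,0,0,0]]' 40
python3 plan.py .4595 -.2573 .108 195.3
python3 - <<'E'
from v import *
im=env.read_camera("scene"); t=env.read_camera("top")
cv2.imwrite("pics/b.png",np.hstack([cv2.resize(im[70:220,120:270],(400,400)),cv2.resize(t[180:330,340:490],(400,400))]))
E
```

```text
time_s: 7.07
tool_pos: [0.4603, -0.2588, 0.146]
tool_rot: [-179.9, 0.1, -164.8]
force: [0.2, 0.2, -6.5]
grip_width: 0.0138
grasp_force: 39.9
tz -0.001 x 0.4 y 1.6 z 38.0 mm t 7.0667 j7 136.7 rot [-1.7993e+02  1.1000e-01 -1.6476e+02] pos [ 0.4603 -0.2588  0.146 ] F [ 0.2  0.2 -6.5] g 0.0138 39.9
```

View pics/b.png

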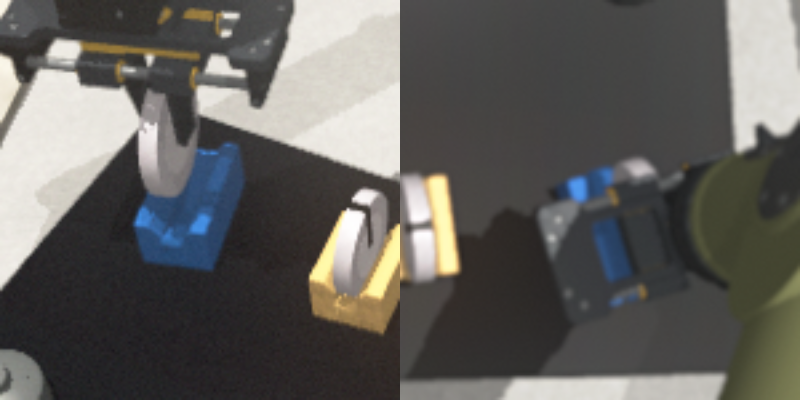

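The disc hangs over the groove of the blue block, in line with it; the scene crop shows the disc's bottom at (165,190), above the groove mouth. Lowering in two stages.

```bash
python3 -m jog '[[0,0.001,0.005,0,0,0,0],[0,0,0.005,0,0,0,0],[0,0,0.005,0,0,0,0],[0,0,0.004,0,0,0,0],[0,0,0,0,0,0,0],[0,0,0,0,0,0,0]]' 40
python3 plan.py .4595 -.2573 .108 195.3
```

```text
time_s: 7.67
tool_pos: [0.4588, -0.2575, 0.1254]
tool_rot: [180.0, -0.0, -164.8]
force: [0.7, 0.1, -6.6]
grip_width: 0.0134
grasp_force: 39.9
tz -0.0015 x -0.8 y 0.0 z 17.4 mm t 7.6667 j7 137.4 rot [ 1.7998e+02 -5.0000e-02 -1.6478e+02] pos [ 0.4588 -0.2575  0.1254] F [ 0.7  0.1 -6.6] g 0.0134 39.9
```

```bash
python3 -m jog '[[0,0,0.004,0,0,0,0],[0,0,0.004,0,0,0,0],[0,0,0.004,0,0,0,0],[0,0,0,0,0,0,0],[0,0,0,0,0,0,0]]' 40
python3 plan.py .4595 -.2573 .108 195.3
```

```text
time_s: 8.08
tool_pos: [0.4588, -0.2576, 0.1135]
tool_rot: [180.0, -0.0, -164.8]
force: [-0.5, 1.5, -6.9]
grip_width: 0.0139
grasp_force: 39.9
tz -0.0015 x -0.8 y 0.1 z 5.5 mm t 8.0833 j7 138.0 rot [ 1.7999e+02 -4.0000e-02 -1.6478e+02] pos [ 0.4588 -0.2576  0.1135] F [-0.5  1.5 -6.9] g 0.0139 39.9
```

```bash
python3 -m jog '[[0,0,0.002,0,0,0,0],[0,0,0.002,0,0,0,0],[0,0,0.001,0,0,0,0],[0,0,0,0,0,0,0],[0,0,0,0,0,0,0]]' 40
python3 plan.py .4595 -.2573 .108 195.3
```

```text
time_s: 8.5
tool_pos: [0.4593, -0.2575, 0.1094]
tool_rot: [180.0, 0.0, -164.8]
force: [-2.9, 2.9, 0.0]
grip_width: 0.014
grasp_force: 40.0
tz -0.0013 x -0.3 y 0.1 z 1.4 mm t 8.5 j7 138.2 rot [ 1.7997e+02  3.0000e-02 -1.6477e+02] pos [ 0.4593 -0.2575  0.1094] F [-2.9  2.9  0. ] g 0.014 40.0
```

```bash
python3 -m jog '[[0,0,0,0,0,0,0.02],[0,0,0,0,0,0,0.03],[0,0,0,0,0,0,0.045],[0,0,0,0,0,0,0.05],[0,0,0,0,0,0,0.055],[0,0,-0.01,0,0,0,0.055],[0,0,-0.025,0,0,0,0.055],[0,0,-0.03,0,0,0,0.055],[0,0,-0.02,0,0,0,0.055],[0,0,0,0,0,0,0.055],[0,0,0,0,0,0,0.055]]' 40
python3 plan.py .4643 -.1038 .185 186.3
```

```text
time_s: 9.42
tool_pos: [0.4601, -0.2581, 0.1956]
tool_rot: [-179.9, 0.2, -164.8]
force: [-0.7, -0.0, -1.1]
grip_width: 0.0549
grasp_force: 0.0
tz 0.1557 x -21.1 y 152.9 z 10.6 mm t 9.4167 j7 134.7 rot [-179.91    0.19 -164.78] pos [ 0.4601 -0.2581  0.1956] F [-0.7 -0.  -1.1] g 0.0549 0.0
```

```bash
python3 -m jog '[[0,0,0,0,0,0.078,0.055],[0,0,0,0,0,0.078,0.055],[-0.003,0.021,0,0,0,0,0.055],[-0.004,0.029,0,0,0,0,0.055],[-0.004,0.03,0,0,0,0,0.055],[-0.004,0.03,0,0,0,0,0.055],[-0.004,0.029,0,0,0,0,0.055],[-0.002,0.014,0,0,0,0,0.055],[0,0,0,0,0,0,0.055],[0,0,0,0,0,0,0.055],[0,0,0,0,0,0,0.055],[0,0,0,0,0,0,0.055]]'
python3 plan.py .4643 -.1038 .098 186.3
python3 - <<'E'
from v import *
im=env.read_camera("scene"); t=env.read_camera("top")
cv2.imwrite("pics/c.png",np.hstack([cv2.resize(im[70:220,150:300],(400,400)),cv2.resize(t[180:330,300:450],(400,400))]))
E
```

```text
time_s: 10.42
tool_pos: [0.4628, -0.1047, 0.1935]
tool_rot: [-180.0, -0.0, -173.9]
force: [1.1, -0.2, -0.1]
grip_width: 0.0551
grasp_force: 0.0
tz -0.0027 x -1.6 y 0.8 z 95.5 mm t 10.4167 j7 104.1 rot [-1.7998e+02 -4.0000e-02 -1.7385e+02] pos [ 0.4628 -0.1047  0.1935] F [ 1.1 -0.2 -0.1] g 0.0551 0.0
```

View pics/c.png

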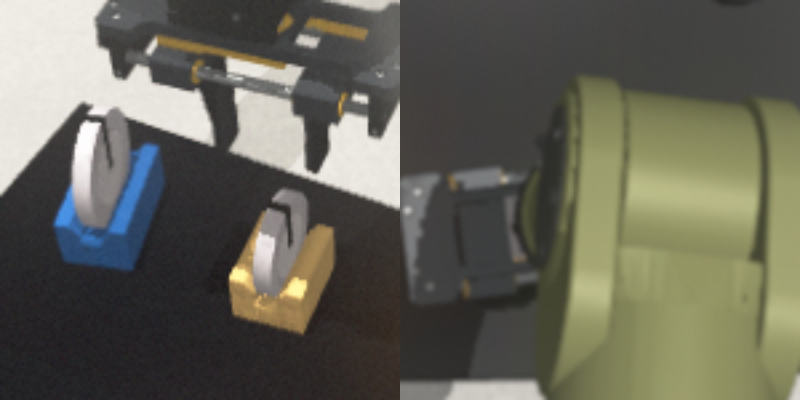

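The large disc stands seated and upright in the blue block at crop (100,170), and the fingers straddle the medium disc at (283,245). Descending to grip it.

```bash
python3 -m jog '[[-0.001,0.0005,0.01,0,0,0,0.055],[0,0,0.025,0,0,0,0.055],[0,0,0.03,0,0,0,0.055],[0,0,0.02,0,0,0,0.055],[0,0,0.01,0,0,0,0.055],[0,0,0,0,0,0,0.055],[0,0,0,0,0,0,0.03],[0,0,0,0,0,0,0.02],[0,0,0,0,0,0,0.018],[0,0,0,0,0,0,0.01],[0,0,0,0,0,0,0],[0,0,0,0,0,0,0]]' 40
python3 -m jog '[[0,0,0,0,0,0,0],[0,0,0,0,0,0,0],[0,0,0,0,0,0,0],[0,0,0,0,0,0,0],[0,0,0,0,0,0,0],[0,0,0,0,0,0,0]]' 40
python3 plan.py .4643 -.1038 .098 186.3
```

```text
time_s: 11.52
tool_pos: [0.4646, -0.1026, 0.0994]
tool_rot: [180.0, 0.1, -173.7]
force: [-0.0, -0.6, -0.1]
grip_width: 0.0228
grasp_force: 0.0
time_s: 12.02
tool_pos: [0.4644, -0.1027, 0.0991]
tool_rot: [-180.0, 0.0, -173.7]
force: [0.1, -0.6, 3.4]
grip_width: 0.014
grasp_force: 40.0
tz -0.0002 x 0.2 y -1.1 z 1.1 mm t 12.0167 j7 107.3 rot [-1.8000e+02  3.0000e-02 -1.7371e+02] pos [ 0.4644 -0.1027  0.0991] F [ 0.1 -0.6  3.4] g 0.014 40.0
```

```bash
python3 -m jog '[[0,0,-0.005,0,0,0,0],[0,0,-0.015,0,0,0,0],[0,0,-0.025,0,0,0,0],[0,0,-0.03,0,0,0,0],[0,0,-0.02,0,0,0,0],[0,0,-0.01,0,0,0,0],[0,0,-0.005,0,0,0,0],[0,0,0,0,0,0.1,0],[0,0,0,0,0,0.1,0],[0,0,0,0,0,0.1,0],[0,0,0,0,0,0.1,0],[0,0,0,0,0,0.046,0]]' 40
python3 -m jog '[[0,0,0,0,0,0,0],[0,0,0,0,0,0,0],[0,0,0,0,0,0,0]]' 40
python3 plan.py .4476 .2545 .0991 160.7
```

```text
time_s: 13.02
tool_pos: [0.4626, -0.1023, 0.2066]
tool_rot: [-179.9, -0.2, 160.5]
force: [-0.5, 0.3, -6.3]
grip_width: 0.0135
grasp_force: 40.0
time_s: 13.27
tool_pos: [0.4634, -0.1025, 0.2078]
tool_rot: [-180.0, -0.1, 160.8]
force: [-0.1, -1.1, -5.2]
grip_width: 0.014
grasp_force: 40.0
tz 0.0019 x 133.0 y 331.7 z 108.7 mm t 13.2667 j7 78.3 rot [-1.7996e+02 -1.1000e-01  1.6081e+02] pos [ 0.4634 -0.1025  0.2078] F [-0.1 -1.1 -5.2] g 0.014 40.0
```

```bash
python3 -m jog '[[0.006,0.015,0,0,0,0,0],[0.012,0.03,0,0,0,0,0],[0.012,0.03,0,0,0,0,0],[0.012,0.03,0,0,0,0,0],[0.012,0.03,0,0,0,0,0],[0.012,0.03,0,0,0,0,0],[0.012,0.03,0,0,0,0,0],[0.012,0.03,0,0,0,0,0],[0.012,0.03,0,0,0,0,0],[0.012,0.03,0,0,0,0,0],[0.012,0.03,0,0,0,0,0],[0.006,0.015,0,0,0,0,0]]' 40
python3 -m jog '[[0.001,0.001,0.01,0,0,0,0],[0,0,0.02,0,0,0,0],[0,0,0.025,0,0,0,0],[0,0,0.01,0,0,0,0],[0,0,0.005,0,0,0,0],[0,0,0,0,0,0,0],[0,0,0,0,0,0,0],[0,0,0,0,0,0,0],[0,0,0,0,0,0,0]]' 40
python3 plan.py .4476 .2545 .0991 160.7
```

```text
time_s: 14.27
tool_pos: [0.4468, 0.2577, 0.2082]
tool_rot: [179.9, -0.1, 161.1]
force: [-0.2, 1.4, -6.6]
grip_width: 0.0136
grasp_force: 40.0
time_s: 15.02
tool_pos: [0.4487, 0.2542, 0.1403]
tool_rot: [179.9, 0.1, 160.7]
force: [-0.4, 0.1, -6.4]
grip_width: 0.0137
grasp_force: 40.0
tz 0.0005 x 1.2 y -0.1 z 41.2 mm t 15.0167 j7 39.1 rot [1.7988e+02 9.0000e-02 1.6073e+02] pos [0.4487 0.2542 0.1403] F [-0.4  0.1 -6.4] g 0.0137 40.0
```

```bash
python3 -m jog '[[0,0,0.005,0,0,0,0],[0,0,0.006,0,0,0,0],[0,0,0.006,0,0,0,0],[0,0,0.005,0,0,0,0],[0,0,0,0,0,0,0],[0,0,0,0,0,0,0]]' 40
python3 plan.py .4476 .2545 .0991 160.7
python3 -m jog '[[0,0,0.005,0,0,0,0],[0,0,0.005,0,0,0,0],[0,0,0.004,0,0,0,0],[0,0,0,0,0,0,0],[0,0,0,0,0,0,0]]' 40
python3 plan.py .4476 .2545 .0991 160.7
```

```text
time_s: 15.52
tool_pos: [0.4474, 0.2534, 0.1162]
tool_rot: [-179.9, -0.0, 160.7]
force: [-0.2, -0.3, -5.8]
grip_width: 0.0137
grasp_force: 40.0
tz 0.0006 x 0.2 y 1.1 z 17.1 mm t 15.5167 j7 39.3 rot [-1.7993e+02 -4.0000e-02  1.6073e+02] pos [0.4474 0.2534 0.1162] F [-0.2 -0.3 -5.8] g 0.0137 40.0
time_s: 15.93
tool_pos: [0.4476, 0.2536, 0.1025]
tool_rot: [-180.0, -0.0, 160.7]
force: [0.2, -0.7, -6.3]
grip_width: 0.0135
grasp_force: 40.0
tz 0.0005 x 0.3 y 0.8 z 3.4 mm t 15.9333 j7 39.4 rot [-1.7997e+02 -3.0000e-02  1.6073e+02] pos [0.4476 0.2536 0.1025] F [ 0.2 -0.7 -6.3] g 0.0135 40.0
```

```bash
python3 -m jog '[[0,0,0.0015,0,0,0,0],[0,0,0.0015,0,0,0,0],[0,0,0,0,0,0,0],[0,0,0,0,0,0,0]]' 40
python3 plan.py .4476 .2545 .0991 160.7
```

```text
time_s: 16.27
tool_pos: [0.4479, 0.2538, 0.0999]
tool_rot: [180.0, 0.0, 160.7]
force: [-0.2, -0.1, -5.2]
grip_width: 0.0135
grasp_force: 40.0
tz 0.0005 x 0.5 y 0.5 z 0.8 mm t 16.2667 j7 39.5 rot [1.7998e+02 1.0000e-02 1.6073e+02] pos [0.4479 0.2538 0.0999] F [-0.2 -0.1 -5.2] g 0.0135 40.0
```

```bash
python3 -m jog '[[0,0,0.001,0,0,0,0],[0,0,0,0,0,0,0],[0,0,0,0,0,0,0.02],[0,0,0,0,0,0,0.03],[0,0,0,0,0,0,0.045],[0,0,0,0,0,0,0.055],[0,0,-0.01,0,0,0,0.055],[0,0,-0.025,0,0,0,0.055],[0,0,-0.03,0,0,0,0.055],[0,0,-0.02,0,0,0,0.055],[0,0,0,0,0,0,0.055],[0,0,0,0,0,0,0.055]]' 40
python3 plan.py .474 .0715 .185 163.3
```

```text
time_s: 17.27
tool_pos: [0.4488, 0.2544, 0.1859]
tool_rot: [179.8, 0.1, 160.7]
force: [-0.2, 0.2, -0.1]
grip_width: 0.0545
grasp_force: 0.0
tz -0.0448 x -76.7 y -167.9 z 0.9 mm t 17.2667 j7 38.7 rot [1.7981e+02 1.3000e-01 1.6073e+02] pos [0.4488 0.2544 0.1859] F [-0.2  0.2 -0.1] g 0.0545 0.0
```

```bash
python3 -m jog '[[0,0,0,0,0,-0.045,0.055],[-0.006,-0.014,0,0,0,0,0.055],[-0.013,-0.028,0,0,0,0,0.055],[-0.013,-0.028,0,0,0,0,0.055],[-0.013,-0.028,0,0,0,0,0.055],[-0.013,-0.028,0,0,0,0,0.055],[-0.013,-0.028,0,0,0,0,0.055],[-0.006,-0.014,0,0,0,0,0.055],[0,0,0,0,0,0,0.055],[0,0,0,0,0,0,0.055],[0,0,0,0,0,0,0.055],[0,0,0,0,0,0,0.055]]' 40
python3 plan.py .474 .0715 .096 163.3
python3 - <<'E'
from v import *
im=env.read_camera("scene")
cv2.imwrite("pics/d.png",cv2.resize(im[90:290,230:500],None,fx=2.5,fy=2.5))
E
```

```text
time_s: 18.27
tool_pos: [0.4729, 0.0722, 0.1834]
tool_rot: [-180.0, -0.0, 163.5]
force: [0.6, -0.4, 0.5]
grip_width: 0.0554
grasp_force: 0.0
tz 0.0027 x -1.3 y -0.4 z 87.4 mm t 18.2667 j7 61.2 rot [-1.7999e+02 -5.0000e-02  1.6345e+02] pos [0.4729 0.0722 0.1834] F [ 0.6 -0.4  0.5] g 0.0554 0.0
```

View pics/d.png

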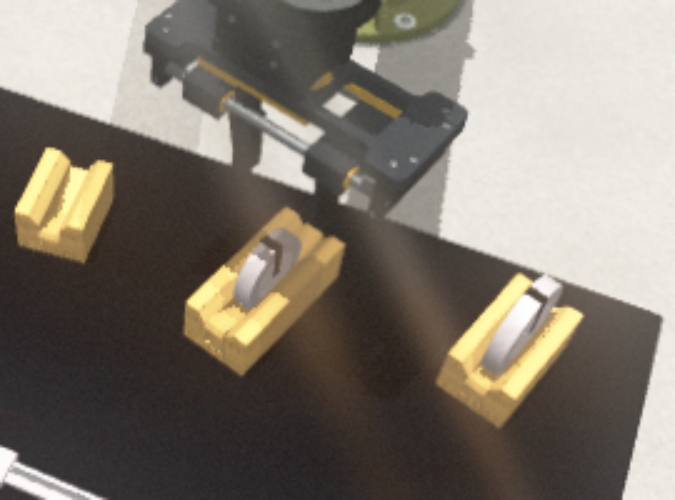

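The medium disc stands upright in the middle stand at crop (520,325). The fingers straddle the small disc at (268,268). Descending.

```bash
python3 -m jog '[[-0.001,0,0.01,0,0,0,0.055],[0,0,0.025,0,0,0,0.055],[0,0,0.026,0,0,0,0.055],[0,0,0.015,0,0,0,0.055],[0,0,0.01,0,0,0,0.055],[0,0,0,0,0,0,0.055],[0,0,0,0,0,0,0.03],[0,0,0,0,0,0,0.02],[0,0,0,0,0,0,0.018],[0,0,0,0,0,0,0.01],[0,0,0,0,0,0,0],[0,0,0,0,0,0,0]]' 40
python3 -m jog '[[0,0,0,0,0,0,0],[0,0,0,0,0,0,0],[0,0,0,0,0,0,0],[0,0,0,0,0,0,0],[0,0,0,0,0,0,0],[0,0,0,0,0,0,0]]' 40
python3 plan.py .474 .0715 .096 163.3
```

```text
time_s: 19.32
tool_pos: [0.4746, 0.0705, 0.0984]
tool_rot: [180.0, 0.0, 163.3]
force: [0.1, 0.1, 0.5]
grip_width: 0.0228
grasp_force: 0.0
time_s: 19.82
tool_pos: [0.4745, 0.0704, 0.0981]
tool_rot: [180.0, 0.0, 163.3]
force: [-1.1, 0.2, 2.8]
grip_width: 0.0136
grasp_force: 40.0
tz 0.0001 x 0.8 y 0.9 z 2.1 mm t 19.8167 j7 62.9 rot [1.7999e+02 2.0000e-02 1.6331e+02] pos [0.4745 0.0704 0.0981] F [-1.1  0.2  2.8] g 0.0136 40.0
```

```bash
python3 -m jog '[[0,0,-0.005,0,0,0,0],[0,0,-0.015,0,0,0,0],[0,0,-0.025,0,0,0,0],[0,0,-0.02,0,0,0,0],[0,0,-0.005,0,0,0,0],[0,0,0,0,0,-0.1,0],[0,0,0,0,0,-0.1,0],[0,0,0,0,0,-0.1,0],[0,0,0,0,0,-0.1,0],[0,0,0,0,0,0,0],[0,0,0,0,0,0,0],[0,0,0,0,0,0,0]]' 40
python3 plan.py .4644 -.1027 .0981 186.3
```

```text
time_s: 20.82
tool_pos: [0.4738, 0.0703, 0.1671]
tool_rot: [-180.0, -0.1, -173.9]
force: [0.1, 0.6, -3.1]
grip_width: 0.0137
grasp_force: 40.0
tz -0.0037 x 28.3 y -170.9 z 69.0 mm t 20.8167 j7 84.3 rot [-1.7999e+02 -7.0000e-02 -1.7391e+02] pos [0.4738 0.0703 0.1671] F [ 0.1  0.6 -3.1] g 0.0137 40.0
```

```bash
python3 -m jog '[[0.0025,-0.015,0,0,0,0,0],[0.005,-0.028,0,0,0,0,0],[0.005,-0.028,0,0,0,0,0],[0.005,-0.028,0,0,0,0,0],[0.005,-0.028,0,0,0,0,0],[0.004,-0.028,0,0,0,0,0],[0.002,-0.016,0,0,0,0,0],[0,0,0.01,0,0,0,0],[0,0,0.015,0,0,0,0],[0,0,0.01,0,0,0,0],[0,0,0,0,0,0,0],[0,0,0,0,0,0,0]]' 40
python3 -m jog '[[0,0,0,0,0,0,0],[0,0,0,0,0,0,0]]'
python3 plan.py .4644 -.1027 .0981 186.3
```

```text
time_s: 21.82
tool_pos: [0.4639, -0.1019, 0.1321]
tool_rot: [180.0, -0.1, -173.7]
force: [1.0, -0.3, -2.4]
grip_width: 0.0137
grasp_force: 40.0
time_s: 21.98
tool_pos: [0.4652, -0.1024, 0.1335]
tool_rot: [-180.0, 0.1, -173.7]
force: [-0.5, -0.5, -2.6]
grip_width: 0.0135
grasp_force: 40.0
tz -0.0007 x 0.8 y -0.2 z 35.4 mm t 21.9833 j7 105.9 rot [-1.7999e+02  7.0000e-02 -1.7374e+02] pos [ 0.4652 -0.1024  0.1335] F [-0.5 -0.5 -2.6] g 0.0135 40.0
```

```bash
python3 -m jog '[[0,0,0.005,0,0,0,0],[0,0,0.006,0,0,0,0],[0,0,0.006,0,0,0,0],[0,0,0.005,0,0,0,0],[0,0,0,0,0,0,0],[0,0,0,0,0,0,0]]' 40
python3 plan.py .4644 -.1027 .0981 186.3
python3 -m jog '[[0,0,0.004,0,0,0,0],[0,0,0.004,0,0,0,0],[0,0,0.002,0,0,0,0],[0,0,0,0,0,0,0],[0,0,0,0,0,0,0],[0,0,0,0,0,0,0]]' 40
python3 plan.py .4644 -.1027 .0981 186.3
```

```text
time_s: 22.48
tool_pos: [0.4641, -0.1027, 0.1103]
tool_rot: [-180.0, -0.1, -173.8]
force: [1.3, -0.2, -3.7]
grip_width: 0.0139
grasp_force: 40.0
tz -0.0013 x -0.3 y -0.0 z 12.2 mm t 22.4833 j7 106.7 rot [-1.8000e+02 -6.0000e-02 -1.7378e+02] pos [ 0.4641 -0.1027  0.1103] F [ 1.3 -0.2 -3.7] g 0.0139 40.0
time_s: 22.98
tool_pos: [0.4647, -0.1027, 0.101]
tool_rot: [-180.0, 0.0, -173.8]
force: [0.0, -0.7, -3.1]
grip_width: 0.0137
grasp_force: 40.0
tz -0.0012 x 0.3 y 0.0 z 2.9 mm t 22.9833 j7 107.1 rot [-1.8000e+02  2.0000e-02 -1.7377e+02] pos [ 0.4647 -0.1027  0.101 ] F [ 0.  -0.7 -3.1] g 0.0137 40.0
```

```bash
python3 -m jog '[[0,0,0.0015,0,0,0,0],[0,0,0.0015,0,0,0,0],[0,0,0,0,0,0,0],[0,0,0,0,0,0,0],[0,0,0,0,0,0,0]]' 40
python3 plan.py .4644 -.1027 .0981 186.3
python3 -m jog '[[0,0,0,0,0,0,0.02],[0,0,0,0,0,0,0.03],[0,0,0,0,0,0,0.045],[0,0,0,0,0,0,0.055],[0,0,-0.01,0,0,0,0.055],[0,0,-0.025,0,0,0,0.055],[0,0,-0.03,0,0,0,0.055],[0,0,-0.025,0,0,0,0.055],[0,0,-0.01,0,0,0,0.055],[0,0,0,0,0,0,0.055],[0,0,0,0,0,0,0.055],[0,0,0,0,0,0,0.055]]' 40
python3 plan.py .4593 -.2575 .195 195.2
```

```text
time_s: 23.4
tool_pos: [0.4648, -0.1027, 0.0983]
tool_rot: [180.0, 0.0, -173.8]
force: [-1.2, -0.1, 2.4]
grip_width: 0.0139
grasp_force: 40.0
tz -0.0012 x 0.4 y 0.0 z 0.2 mm t 23.4 j7 107.2 rot [ 1.7999e+02  4.0000e-02 -1.7377e+02] pos [ 0.4648 -0.1027  0.0983] F [-1.2 -0.1  2.4] g 0.0139 40.0
time_s: 24.4
tool_pos: [0.4636, -0.1025, 0.1965]
tool_rot: [180.0, -0.1, -173.8]
force: [-1.5, 0.1, 0.5]
grip_width: 0.0552
grasp_force: 0.0
tz -0.1566 x 44.8 y -148.4 z 1.5 mm t 24.4 j7 104.1 rot [ 1.7998e+02 -1.2000e-01 -1.7377e+02] pos [ 0.4636 -0.1025  0.1965] F [-1.5  0.1  0.5] g 0.0552 0.0
```

```bash
python3 -m jog '[[0,0,0,0,0,-0.08,0.055],[0,0,0,0,0,-0.076,0.055],[0.005,-0.015,0,0,0,0,0.055],[0.009,-0.03,0,0,0,0,0.055],[0.009,-0.03,0,0,0,0,0.055],[0.009,-0.03,0,0,0,0,0.055],[0.008,-0.028,0,0,0,0,0.055],[0.005,-0.015,0,0,0,0,0.055],[0,0,0,0,0,0,0.055],[0,0,0,0,0,0,0.055],[0,0,0,0,0,0,0.055],[0,0,0,0,0,0,0.055]]' 40
python3 plan.py .4593 -.2575 .108 195.2
python3 - <<'E'
from v import *
im=env.read_camera("scene")
cv2.imwrite("pics/e.png",cv2.resize(im[50:250,130:400],None,fx=2.5,fy=2.5))
E
```

```text
time_s: 25.4
tool_pos: [0.4599, -0.2555, 0.1971]
tool_rot: [179.9, -0.0, -164.7]
force: [0.3, 0.9, -0.1]
grip_width: 0.0551
grasp_force: 0.0
tz 0.0018 x 1.1 y -1.8 z 89.1 mm t 25.4 j7 134.4 rot [ 1.7992e+02 -5.0000e-02 -1.6470e+02] pos [ 0.4599 -0.2555  0.1971] F [ 0.3  0.9 -0.1] g 0.0551 0.0
```

View pics/e.png

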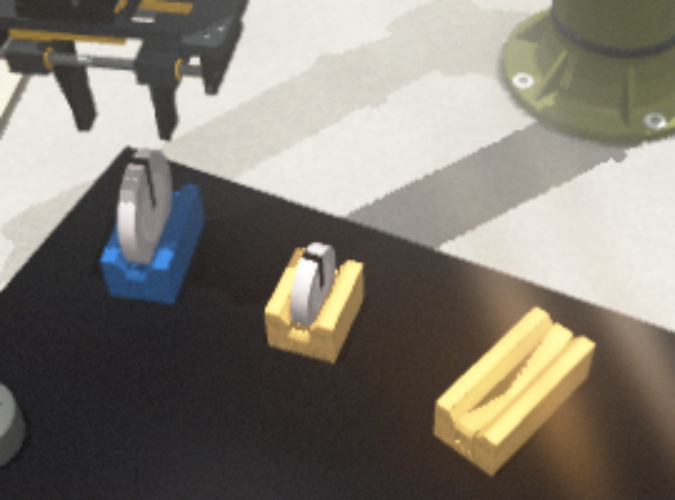

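The small disc stands upright in the short stand at (313,285). The large disc is in the blue block at (145,205), and the long stand is empty. Picking up the large disc.

```bash
python3 -m jog '[[0.0005,-0.001,0.01,0,0,0,0.055],[0,0,0.025,0,0,0,0.055],[0,0,0.026,0,0,0,0.055],[0,0,0.017,0,0,0,0.055],[0,0,0.01,0,0,0,0.055],[0,0,0,0,0,0,0.055],[0,0,0,0,0,0,0.03],[0,0,0,0,0,0,0.02],[0,0,0,0,0,0,0.018],[0,0,0,0,0,0,0.01],[0,0,0,0,0,0,0],[0,0,0,0,0,0,0]]' 40
python3 -m jog '[[0,0,0,0,0,0,0],[0,0,0,0,0,0,0],[0,0,0,0,0,0,0],[0,0,0,0,0,0,0],[0,0,0,0,0,0,0],[0,0,0,0,0,0,0]]' 40
python3 plan.py .4593 -.2575 .108 195.2
```

```text
time_s: 26.45
tool_pos: [0.4599, -0.2585, 0.1104]
tool_rot: [-180.0, 0.1, -164.8]
force: [-0.1, 0.3, -0.6]
grip_width: 0.0228
grasp_force: 0.0
time_s: 26.95
tool_pos: [0.4596, -0.2577, 0.11]
tool_rot: [179.9, 0.0, -164.8]
force: [-1.6, 3.4, 5.8]
grip_width: 0.014
grasp_force: 40.0
tz -0.0004 x 0.2 y 0.3 z 2.0 mm t 26.95 j7 138.1 rot [ 1.7992e+02  1.0000e-02 -1.6482e+02] pos [ 0.4596 -0.2577  0.11  ] F [-1.6  3.4  5.8] g 0.014 40.0
```

```bash
python3 -m jog '[[0,0,-0.005,0,0,0,0],[0,0,-0.015,0,0,0,0],[0,0,-0.025,0,0,0,0],[0,0,-0.03,0,0,0,0],[0,0,-0.025,0,0,0,0],[0,0,-0.015,0,0,0,0],[0,0,-0.005,0,0,0,0],[0,0,0,0,0,0.1,0],[0,0,0,0,0,0.1,0],[0,0,0,0,0,0.1,0],[0,0,0,0,0,0.1,0],[0,0,0,0,0,0.1,0]]' 40
python3 -m jog '[[0,0,0,0,0,0.057,0],[0,0,0,0,0,0,0],[0,0,0,0,0,0,0],[0,0,0,0,0,0,0]]' 40
python3 plan.py .4745 .0704 .110 163.3
```

```text
time_s: 27.95
tool_pos: [0.4583, -0.2585, 0.2276]
tool_rot: [-179.9, -0.2, 166.2]
force: [0.1, 0.2, -7.4]
grip_width: 0.0136
grasp_force: 40.0
time_s: 28.28
tool_pos: [0.459, -0.2584, 0.2288]
tool_rot: [-180.0, -0.1, 163.3]
force: [0.8, 0.4, -7.3]
grip_width: 0.0138
grasp_force: 40.0
tz 0.0005 x 79.6 y 319.4 z 118.8 mm t 28.2833 j7 102.0 rot [-1.7998e+02 -9.0000e-02  1.6333e+02] pos [ 0.459  -0.2584  0.2288] F [ 0.8  0.4 -7.3] g 0.0138 40.0
```

```bash
python3 -m jog '[[0.004,0.0145,0,0,0,0,0],[0.007,0.029,0,0,0,0,0],[0.007,0.029,0,0,0,0,0],[0.007,0.029,0,0,0,0,0],[0.007,0.029,0,0,0,0,0],[0.007,0.029,0,0,0,0,0],[0.007,0.029,0,0,0,0,0],[0.007,0.029,0,0,0,0,0],[0.007,0.029,0,0,0,0,0],[0.007,0.029,0,0,0,0,0],[0.007,0.029,0,0,0,0,0],[0.005,0.0145,0,0,0,0,0]]' 40
python3 -m jog '[[0,0,0.01,0,0,0,0],[0,0,0.025,0,0,0,0],[0,0,0.025,0,0,0,0],[0,0,0.015,0,0,0,0],[0,0,0.007,0,0,0,0],[0,0,0,0,0,0,0],[0,0,0,0,0,0,0],[0,0,0,0,0,0,0],[0,0,0,0,0,0,0]]' 40
python3 plan.py .4745 .0704 .110 163.3
```

```text
time_s: 29.28
tool_pos: [0.4756, 0.0745, 0.2294]
tool_rot: [179.9, -0.0, 163.6]
force: [0.0, 0.5, -7.9]
grip_width: 0.0139
grasp_force: 40.0
time_s: 30.03
tool_pos: [0.477, 0.07, 0.1493]
tool_rot: [179.9, 0.1, 163.3]
force: [-0.4, 0.4, -6.5]
grip_width: 0.0139
grasp_force: 40.0
tz -0.0008 x 2.5 y -0.3 z 39.3 mm t 30.0333 j7 62.0 rot [1.7991e+02 1.3000e-01 1.6326e+02] pos [0.477  0.07   0.1493] F [-0.4  0.4 -6.5] g 0.0139 40.0
```

```bash
python3 -m jog '[[0.001,0,0.005,0,0,0,0],[0,0,0.006,0,0,0,0],[0,0,0.006,0,0,0,0],[0,0,0.005,0,0,0,0],[0,0,0,0,0,0,0],[0,0,0,0,0,0,0]]' 40
python3 plan.py .4745 .0704 .110 163.3
python3 -m jog '[[0,0,0.004,0,0,0,0],[0,0,0.004,0,0,0,0],[0,0,0.004,0,0,0,0],[0,0,0,0,0,0,0],[0,0,0,0,0,0,0],[0,0,0,0,0,0,0]]' 40
python3 plan.py .4745 .0704 .110 163.3
```

```text
time_s: 30.53
tool_pos: [0.4745, 0.07, 0.1252]
tool_rot: [-180.0, -0.1, 163.3]
force: [-0.1, 0.2, -7.0]
grip_width: 0.014
grasp_force: 40.0
tz -0.0008 x 0.1 y 0.4 z 15.2 mm t 30.5333 j7 62.4 rot [-1.7996e+02 -6.0000e-02  1.6326e+02] pos [0.4745 0.07   0.1252] F [-0.1  0.2 -7. ] g 0.014 40.0
time_s: 31.03
tool_pos: [0.475, 0.0701, 0.1139]
tool_rot: [180.0, 0.0, 163.3]
force: [-0.3, -0.5, -7.0]
grip_width: 0.0138
grasp_force: 40.0
tz -0.0009 x 0.5 y 0.1 z 3.9 mm t 31.0333 j7 62.6 rot [1.8000e+02 1.0000e-02 1.6325e+02] pos [0.475  0.0701 0.1139] F [-0.3 -0.5 -7. ] g 0.0138 40.0
```

```bash
python3 -m jog '[[0,0,0.002,0,0,0,0],[0,0,0.002,0,0,0,0],[0,0,0,0,0,0,0],[0,0,0,0,0,0,0],[0,0,0,0,0,0,0]]' 40
python3 plan.py .4745 .0704 .110 163.3
```

```text
time_s: 31.45
tool_pos: [0.4754, 0.0702, 0.1101]
tool_rot: [180.0, 0.1, 163.3]
force: [2.3, -0.1, -5.3]
grip_width: 0.0136
grasp_force: 40.0
tz -0.0008 x 0.9 y -0.1 z 0.1 mm t 31.45 j7 62.7 rot [1.7997e+02 6.0000e-02 1.6325e+02] pos [0.4754 0.0702 0.1101] F [ 2.3 -0.1 -5.3] g 0.0136 40.0
```

Touching down; releasing, rising clear and taking a final look.

```bash
python3 -m jog '[[0,0,0.0005,0,0,0,0],[0,0,0,0,0,0,0.02],[0,0,0,0,0,0,0.03],[0,0,0,0,0,0,0.045],[0,0,0,0,0,0,0.055],[0,0,-0.01,0,0,0,0.055],[0,0,-0.025,0,0,0,0.055],[0,0,-0.03,0,0,0,0.055],[0,0,-0.03,0,0,0,0.055],[0,0,-0.015,0,0,0,0.055],[0,0,0,0,0,0,0.055],[0,0,0,0,0,0,0.055]]' 40
python3 - <<'E'
from v import *
im=env.read_camera("scene")
cv2.imwrite("pics/f.png",cv2.resize(im[90:390,70:500],None,fx=1.8,fy=1.8))
E
```

```text
time_s: 32.45
tool_pos: [0.4755, 0.0703, 0.2208]
tool_rot: [179.9, 0.1, 163.3]
force: [0.4, 0.4, -1.2]
grip_width: 0.0547
grasp_force: 0.0
```

View pics/f.png

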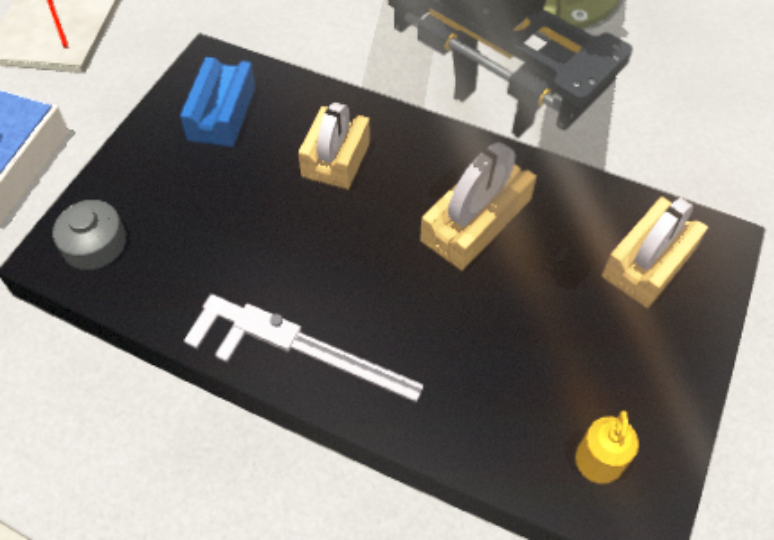

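All three discs stand upright in their own stands: small (335,135), large (482,185) and medium (665,235). The blue block is empty, the bystanders are where they were, and the release heights match the seated heights at pickup. Handing in.

```bash
python3 -c "from cell import env;print(env.sign_off())"
```

```text
the job is handed in; nothing more can be done
None
```

The job is handed in: the large, medium and small discs each stand upright in their own stand, and the bystanders look unmoved in the final picture, at about 32 s of the 98 s allowed; sign-off returned no verdict.

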